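# Load the mixing rotor, push its nut home and arm the drive

### The arm

A 6-joint arm with a two-finger parallel gripper is mounted at the origin on the work surface. World frame = base frame: x ahead of the robot, y to its left, z up, the work surface at z = 0. Lengths are in m, angles in rad, forces in N, time in s.
With the tool pointing down it reaches from about 0.35 to 0.975 m from the base axis. Payload 4.9 kg.
Tool frame: the origin (TCP) lies between the finger pads; the fingertips stand 14 mm ahead of it and the grasp point (between the pads) lies 5 mm behind it (manip.tcp_to_tips is the distance from the TCP to the fingertips, in m); z points along the fingers, y is the line along which they close (so a half turn about z gives the same grasp; the last joint's range is limited). The gripper opens to 85 mm and grips with 20 to 120 N. Pads are 22 mm wide; open, the fingers measure 114 mm over their backs; the gripper's body (76 mm by 85 mm) begins 54 mm behind the grasp point. The pads swing forward as they close: fully open they stand 13 mm farther back than shut.
Start: joints at [1.123, 0.053, 1.613, -0, 1.476, -0.119], TCP at [0.202, 0.592, 0.245] pointing down, gripper open.
Joint ranges: [-3.01, 3.01], [-1.01, 2.22], [0.06, 2.58], [-1.02, 4.17], [0.09, 2.62], [-3.14, 3.14]. Speed limits (rad/s): [2.57, 2.57, 3.14, 3.14, 3.14, 3.14].

### API

Orientations are given as a unit quaternion [w, x, y, z].
In Python, from plant import manip gives the robot as it stands.
- The arm moves only by the tool servo_tool, never from a script. Its argument "moves" is a list that holds one entry, the list of rows, each a list of 7 numbers: the shift along the tool's x, y, z in mm, then the turn, a rotation vector about the tool's x, y, z in degrees, then the finger opening in mm, from 0 to 85.4. In form: [[[x, y, z, ax, ay, az, fingers], ...]]. A call has 1 to 12 rows; each row shifts and turns the commanded pose from where the row before left it, along the tool's axes as they then stand; what a row does not reach is not made up. A row lasts 1/8 s, in which the tool goes at most 62.5 mm and 10.7 degrees, less where a joint would pass 70% of its speed; a pose out of reach is approached as far as the arm can. A call with a gripper value outside its range is refused whole. The fingers move at their own pace and stop on an object; the grip force is fixed at half the most. Time passes only in rows, so rows that do not move let the fingers close. It gives the time, the measured TCP pose, the force, the opening and the grip force at its end, in the units of the state.
- manip.state(): the state, without advancing time (a new reading comes with each control period).
- manip.grab_frame(name): name is "scene" or "top" or "wrist"; returns a dict with "image" (400x640x3 uint8, blue, green, red), "mtx" (3x3 intrinsics, pixels), "eye" and "rotation" of the camera in the world. Camera axes: x right, y down, z forward; pixel columns grow to the right and rows downward; lengths in m; the calibration is good to about 2 mm. A picture is of the moment at which its call begins. There is no depth.
- manip.job_done(): hands the job in; it is judged then, once.
The state is a dict: "time": time; "joint_pos": joint angles; "joint_vel": joint speeds; "joint_efforts": joint torques, N m; "tool_pos": TCP position; "tool_rot": TCP orientation; "contact_force": force on the tool from outside, world axes, zero at the start; "ft_torque": the same for the moment, N m; "gripper_width": opening from 0.0 (shut) to 1.0 (fully open); "grasp_force": force on a finger pad.
Only numpy, scipy, OpenCV 4.12 (cv2) and the standard library are available. Lean on these libraries where they do the work, as an engineer would, in place of code of your own. Each camera call takes 0.05 s, during which the arm holds its last target. There are 200 camera calls.

### The job

Get the mixing rotor ready to run: stand every digestion vessel on the bench in an orange cup of its own, and press the toothed push nut straight down the rotor's shaft until it sits flat and tight on the hub. Only when all that is done, arm the drive: lift the red safety cover right up, flip the toggle over to on, and close the cover again. Leave the other labware where it is.

Things in the scene. Friction and masses are not known exactly. Their poses are not given: they have to be found in the camera images.
- rotor: Mixing rotor, fixed to the bench: grey motor foot, black disc 236 mm across, four orange cups, a bare aluminium hub and a plain steel shaft in the middle. Origin at bench level on the shaft axis, z up. It does not turn.
- hub (a point): Centre of the flat top of the hub (64 mm across, 85 mm above the bench), at the foot of the shaft; z up along the shaft. The push nut is home when its underside lies on this face. The plain steel shaft stands 50 mm above this face, 14 mm in diameter; its top 14 mm tapers to a 7 mm flat tip.
- nut: Toothed push nut, flange down. Steel flange 60 mm wide, 6 mm thick; red grip collar 36 mm wide above it; 30 mm high in all; 19 mm bore, four sprung teeth (11.6 mm between) bite the shaft. Origin: centre of underside, z up. Set on the shaft it catches on the taper 32 mm above the hub, then takes 13 to 20 N straight down all the way and stays where left. At home the shaft stands 20 mm out of the collar.
- pocket0 (a point): Centre of the floor of orange cup 1 of 4 on the rotor, 80 mm from the shaft axis, 51 mm above the bench. Cups are 44 mm wide inside, 52 mm outside, 30 mm deep, rims 81 mm above the bench.
- pocket1 (a point): Centre of the floor of orange cup 2 of 4 on the rotor, 80 mm from the shaft axis, 51 mm above the bench. Cups are 44 mm wide inside, 52 mm outside, 30 mm deep, rims 81 mm above the bench.
- pocket2 (a point): Centre of the floor of orange cup 3 of 4 on the rotor, 80 mm from the shaft axis, 51 mm above the bench. Cups are 44 mm wide inside, 52 mm outside, 30 mm deep, rims 81 mm above the bench.
- pocket3 (a point): Centre of the floor of orange cup 4 of 4 on the rotor, 80 mm from the shaft axis, 51 mm above the bench. Cups are 44 mm wide inside, 52 mm outside, 30 mm deep, rims 81 mm above the bench.
- vessel1: Digestion vessel: white cylinder 40 mm in diameter with a heavy steel foot and a blue cap, 80 mm high over all, about 150 g, stands upright on the bench. Origin at the centre of its underside, z up. May be absent (2 to 4 are present). It fits any cup and then stands 50 mm above the rim.
- vessel2: Digestion vessel: white cylinder 40 mm in diameter with a heavy steel foot and a blue cap, 80 mm high over all, about 150 g, stands upright on the bench. Origin at the centre of its underside, z up. May be absent (2 to 4 are present). It fits any cup and then stands 50 mm above the rim.
- vessel3: Digestion vessel: white cylinder 40 mm in diameter with a heavy steel foot and a blue cap, 80 mm high over all, about 150 g, stands upright on the bench. Origin at the centre of its underside, z up. May be absent (2 to 4 are present). It fits any cup and then stands 50 mm above the rim.
- vessel4: Digestion vessel: white cylinder 40 mm in diameter with a heavy steel foot and a blue cap, 80 mm high over all, about 150 g, stands upright on the bench. Origin at the centre of its underside, z up. May be absent (2 to 4 are present). It fits any cup and then stands 50 mm above the rim.
- switchbox: Yellow arming switch box, 110 x 110 x 40 mm, fixed to the bench. Origin at the centre of its underside; x points from the cover's front to its hinge, away from the robot give or take the box's yaw, z up.
- cover (a joint): Hinge of the red see-through safety cover (96 x 90 mm, 52 mm high) over the toggle: 0 shut, up to 1.9 rad open (back over the hinge, away from the robot). Stiff hinge: it stays where it is left; about 2 N at the handle moves it.
- cover_hinge (a point): Middle of the cover's hinge axis, which runs along the box's y: 50 mm from the box's centre along its +x, 42 mm above the bench.
- cover_handle (a point): Centre of the cover's black handle: a bar 30 mm long along the box's y, 16 mm in diameter, 22 mm above the cover's top face on a stem. With the cover shut it lies 75 mm in front of (box -x) and 72 mm above the hinge axis, and it turns about the hinge with the cover.
- toggle (a joint): Toggle lever under the cover: 0 is off (leaning to the box's +y, at the white mark), 1.0 rad is on (leaning to the box's -y, at the red mark). It stays where it is left; about 2 N at the ball moves it.
- toggle_tip (a point): Centre of the toggle's black ball (18 mm in diameter), 40 mm from its pivot, which lies at the centre of the box's top face, 40 mm above the bench.
- stopper: Glass stopper, 22 mm wide, 26 mm high, upright; origin at its underside on the bench. Bystander: leave it alone.
- pen: White marker pen lying down along its x, 140 mm long, 12 mm thick; a pocket clip keeps it from rolling; origin at its underside on the bench. Bystander: leave it alone.
- flask: Conical glass flask, 90 mm wide, 128 mm high; origin at its underside on the bench. Bystander: leave it alone.
- reagent: Amber jar with blue cap, 64 mm wide, 130 mm high; origin at its underside on the bench. Bystander: leave it alone.
- beaker: Glass beaker, 76 mm wide, 90 mm high; origin at its underside on the bench. Bystander: leave it alone.
- tipbox: Blue pipette tip box, 80 x 120 x 62 mm; origin at its underside on the bench. Bystander: leave it alone.
- dish: Clear dish, 64 mm wide, 14 mm high; origin at its underside on the bench. Bystander: leave it alone.
Not all that is in view belongs to the job. What is shaped like the vessel3 but yellow is not meant.

How it is judged:
On the way, in this order (a step that is already met when the one before it is completed fails the run):
1. every vessel stands in a cup and the push nut is flat on the hub (horizontal distance between nut and hub below 0.003 m and z of nut in the frame of hub below 0.003 m and angle between nut's own z axis and vertical below 0.07 rad and ((horizontal distance between vessel1 and pocket0 below 0.007 m and z of vessel1 in the frame of hub below -0.028 m and angle between vessel1's own z axis and vertical below 0.2 rad) or (horizontal distance between vessel1 and pocket1 below 0.007 m and z of vessel1 in the frame of hub below -0.028 m and angle between vessel1's own z axis and vertical below 0.2 rad) or (horizontal distance between vessel1 and pocket2 below 0.007 m and z of vessel1 in the frame of hub below -0.028 m and angle between vessel1's own z axis and vertical below 0.2 rad) or (horizontal distance between vessel1 and pocket3 below 0.007 m and z of vessel1 in the frame of hub below -0.028 m and angle between vessel1's own z axis and vertical below 0.2 rad)) and ((horizontal distance between vessel2 and pocket0 below 0.007 m and z of vessel2 in the frame of hub below -0.028 m and angle between vessel2's own z axis and vertical below 0.2 rad) or (horizontal distance between vessel2 and pocket1 below 0.007 m and z of vessel2 in the frame of hub below -0.028 m and angle between vessel2's own z axis and vertical below 0.2 rad) or (horizontal distance between vessel2 and pocket2 below 0.007 m and z of vessel2 in the frame of hub below -0.028 m and angle between vessel2's own z axis and vertical below 0.2 rad) or (horizontal distance between vessel2 and pocket3 below 0.007 m and z of vessel2 in the frame of hub below -0.028 m and angle between vessel2's own z axis and vertical below 0.2 rad)) and ((horizontal distance between vessel3 and pocket0 below 0.007 m and z of vessel3 in the frame of hub below -0.028 m and angle between vessel3's own z axis and vertical below 0.2 rad) or (horizontal distance between vessel3 and pocket1 below 0.007 m and z of vessel3 in the frame of hub below -0.028 m and angle between vessel3's own z axis and vertical below 0.2 rad) or (horizontal distance between vessel3 and pocket2 below 0.007 m and z of vessel3 in the frame of hub below -0.028 m and angle between vessel3's own z axis and vertical below 0.2 rad) or (horizontal distance between vessel3 and pocket3 below 0.007 m and z of vessel3 in the frame of hub below -0.028 m and angle between vessel3's own z axis and vertical below 0.2 rad)) and ((horizontal distance between vessel4 and pocket0 below 0.007 m and z of vessel4 in the frame of hub below -0.028 m and angle between vessel4's own z axis and vertical below 0.2 rad) or (horizontal distance between vessel4 and pocket1 below 0.007 m and z of vessel4 in the frame of hub below -0.028 m and angle between vessel4's own z axis and vertical below 0.2 rad) or (horizontal distance between vessel4 and pocket2 below 0.007 m and z of vessel4 in the frame of hub below -0.028 m and angle between vessel4's own z axis and vertical below 0.2 rad) or (horizontal distance between vessel4 and pocket3 below 0.007 m and z of vessel4 in the frame of hub below -0.028 m and angle between vessel4's own z axis and vertical below 0.2 rad))), for 0.2 s.
2. the safety cover is lifted right up (about 1.2 rad or more) (value of joint cover above 1.2 rad), for 0.2 s.
3. the toggle is flipped to on (value of joint toggle above 0.8 rad), for 0.2 s.
4. the cover is closed again (value of joint cover below 0.08 rad), for 0.2 s.
At the end, for the whole second after the job is handed in: Each vessel upright in a cup (7 mm off centre at most, bottom 28 mm or more below the hub top, tilt under 0.2 rad); nut within 3 mm of the hub and 3 mm of centre, tilt under 0.07 rad; toggle past 0.8 rad; cover within 0.08 rad of shut; vessels and nut at rest (all of step 1 and linear speed of each of nut, vessel1, vessel2, vessel3, vessel4 below 0.03 m/s and value of joint cover below 0.08 rad and value of joint toggle above 0.8 rad); the robot touches nothing.
It fails at once if a bystander is pushed more than 4 cm from its place (distance of any of stopper, pen, flask, reagent, beaker, tipbox, dish from where it was at the start of the episode above 0.04 m).
Of vessel1, vessel2, vessel3, vessel4 only 2 to 4 are there at a start; the rules pass over those that are not, and their reading is None.
At some moment in a run one of vessel1, vessel2, vessel3, vessel4, nut may be knocked a few centimetres aside while the robot is not near it.
It also fails if it takes over 210 s, if anything falls off the work surface, if the arm or the gripper's body presses on something with over 40 N, if the wrist force passes 120 N, or if a joint passes its speed limit or range.

## Working session

There is one attempt and no reset: what is moved stays moved. The work goes in short steps, Python scripts to look and compute and a tool call to move; the robot and the scene stay as the last step left them, time stands still between calls to the robot, and variables do not carry over. Pictures are saved under pics/ and viewed, at most 14 in all, crops included, and the job is handed in when it is done.

Besides the shell and the picture viewer there is one more tool, called after "Call:" as name(argument=value, ...) on one line, values as JSON. servo_tool: Moves the arm, as the interface text tells. Its arguments: {"type":"object","properties":{"moves":{"type":"array"}},"required":["moves"]}

```bash
mkdir -p pics; ls; python3 - <<'E'
from plant import manip
import cv2
for n in("top","scene"):
    f=manip.grab_frame(n); cv2.imwrite(f"pics/{n}0.png",f["image"]); print(n,f["mtx"].tolist(),f["eye"],f["rotation"])
print(manip.state())
E
```

```text
pics
top [[385.70476389392053, 0.0, 314.90843269763644], [0.0, 385.70476389392053, 201.0454806775332], [0.0, 0.0, 1.0]] [0.41329982 0.00379682 1.35148499] [ 0.03334024 -0.6981818   0.71415505 -0.03759202]
scene [[452.321191512692, 0.0, 317.6581559808722], [0.0, 452.321191512692, 198.62110501000245], [0.0, 0.0, 1.0]] [1.05158179 0.461833   1.00770036] [-0.12921211  0.36522512  0.87138232 -0.30101111]
{'time': 0.1, 'joint_pos': array([ 1.12300777e+00,  5.32743250e-02,  1.61413139e+00, -6.59044581e-06,
        1.47599035e+00, -1.18976791e-01]), 'joint_vel': array([ 3.12491458e-04,  3.03296622e-04, -2.77511615e-03,  1.69973229e-03,
        9.23132338e-05, -1.41306440e-03]), 'joint_efforts': array([-8.56994266e-04, -3.94904423e+01, -3.71361959e+01, -1.66577938e-04,
        3.95604133e-03,  1.72956870e-06]), 'tool_pos': array([0.20158285, 0.59104448, 0.24421129]), 'tool_rot': array([-2.48970968e-04,  1.63665879e-01,  9.86515416e-01, -8.66654503e-04]), 'contact_force': array([ 0.39864148, -0.17029821,  0.26799182]), 'ft_torque': array([-0.00248124, -0.03895346, -0.01096852]), 'grasp_force': 0.0, 'gripper_width': 1.0022532287904193}
```

View pics/top0.png

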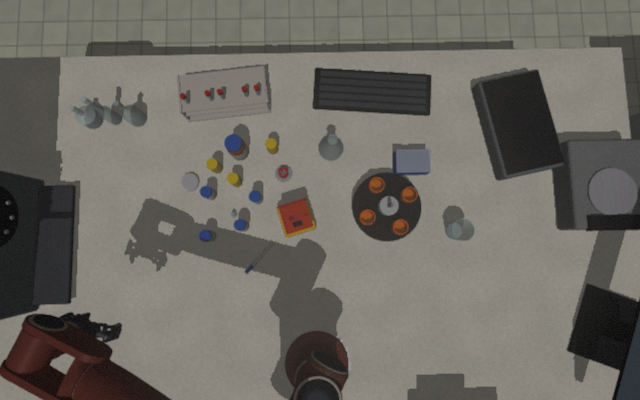

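View pics/scene0.png

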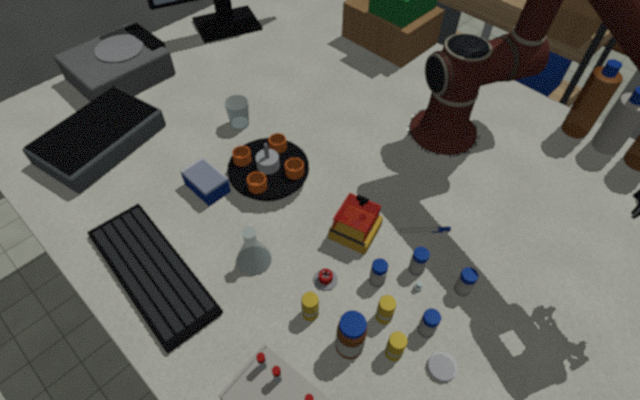

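The top view shows four blue-capped vessels at about (207,192), (256,197), (240,225) and (206,236). The nut is at (284,173), the switch box at (297,217), the rotor at (387,205), and the stopper at (234,212) near two vessels. The yellow ones are decoys.

```bash
cat > h.py <<'E'
import numpy as np,cv2
from plant import manip
from scipy.spatial.transform import Rotation as R
def rot(q): return R.from_quat(np.asarray(q)[[1,2,3,0]])
def ray(f,uv):
    d=np.linalg.inv(f["mtx"])@np.array([uv[0],uv[1],1.]); return rot(f["rotation"]).apply(d)
def on(f,uv,z):
    d=ray(f,uv); e=f["eye"]; return e+d*(z-e[2])/d[2]
def tri(f,uv,g,uw):
    A=[];b=[]
    for F,p in((f,uv),(g,uw)):
        d=ray(F,p); d/=np.linalg.norm(d); M=np.eye(3)-np.outer(d,d); A.append(M); b.append(M@F["eye"])
    return np.linalg.lstsq(np.vstack(A),np.hstack(b),rcond=None)[0]
def proj(f,P):
    c=rot(f["rotation"]).inv().apply(np.asarray(P)-f["eye"]); p=f["mtx"]@c; return p[:2]/p[2]
H={"blue":((105,120,60),(130,255,255)),"orange":((5,150,80),(17,255,255)),"red":((172,120,60),(180,255,255)),"red2":((0,150,60),(4,255,255)),"yellow":((20,120,80),(32,255,255))}
def mask(f,c): return cv2.inRange(cv2.cvtColor(f["image"],cv2.COLOR_BGR2HSV),*map(np.array,H[c]))
def blobs(m,amin=15):
    n,_,s,c=cv2.connectedComponentsWithStats(m); return [(np.round(c[i],1),s[i].tolist()) for i in range(1,n) if s[i,4]>=amin]
E
python3 - <<'E'
from h import *
f={n:manip.grab_frame(n) for n in("top","scene")}
z={"blue":.075,"orange":.079,"red":.03,"red2":.03,"yellow":.04}
for c in z:
  for n in f:
    print(c,n)
    for p,s in blobs(mask(f[n],c)): print("  ",p,s,on(f[n],p,z[c]).round(3)[:2])
E
```

```text
blue top
   [232.6 142.6] [225, 135, 16, 16, 208] [0.746 0.268]
   [205.5 191.4] [201, 187, 10, 10, 87] [0.582 0.358]
   [254.4 195.9] [250, 191, 10, 11, 86] [0.563 0.196]
   [239.5 224.5] [235, 220, 10, 10, 88] [0.469 0.245]
   [205. 235.] [200, 230, 11, 10, 85] [0.438 0.359]
blue scene
   [551.3  70.6] [527, 52, 44, 42, 522] [-0.43   0.128]
   [613.   66.6] [607, 60, 15, 17, 145] [-0.601  0.268]
   [637.5  90.2] [635, 86, 5, 10, 35] [-0.53   0.377]
   [637.7 101. ] [636, 97, 4, 8, 18] [-0.475  0.399]
   [201.9 191.8] [183, 176, 35, 29, 104] [ 0.722 -0.284]
   [223.6 186.7] [217, 181, 13, 11, 39] [ 0.671 -0.257]
   [222.3 193.5] [218, 191, 10, 7, 19] [ 0.688 -0.241]
   [443.2 228.9] [439, 227, 11, 5, 33] [0.371 0.241]
   [421.  254.2] [414, 247, 15, 16, 193] [0.47  0.246]
   [379.4 266.3] [373, 259, 14, 16, 181] [0.566 0.196]
   [469.  275.2] [461, 267, 17, 17, 211] [0.438 0.359]
   [431.4 317.3] [423, 309, 18, 18, 226] [0.584 0.358]
   [352.4 324.4] [340, 311, 27, 28, 561] [0.717 0.246]
orange top
   [376.1 184.1] [369, 177, 16, 16, 172] [ 0.594 -0.211]
   [408.4 193.8] [402, 187, 
[... 1347 characters left out ...]
, 8, 5, 31] [0.88  0.275]
yellow top
   [271.  144.2] [265, 138, 12, 13, 119] [0.747 0.142]
   [212.7 164.2] [207, 158, 13, 13, 123] [0.681 0.344]
   [233.1 178.5] [227, 173, 13, 12, 120] [0.629 0.273]
   [301.9 229.6] [284, 217, 32, 20, 88] [0.449 0.041]
yellow scene
   [358.9 238.1] [329, 216, 53, 38, 397] [0.521 0.096]
   [349.4 231.4] [335, 223, 29, 18, 228] [0.523 0.065]
   [309.8 302.5] [302, 292, 16, 22, 282] [0.734 0.132]
   [386.7 305.9] [378, 296, 18, 22, 274] [0.616 0.264]
   [309.9 318.2] [304, 316, 13, 5, 33] [0.761 0.16 ]
   [383.  321.4] [378, 318, 12, 6, 27] [0.651 0.282]
   [397.3 342.6] [389, 332, 18, 23, 308] [0.667 0.335]
   [393.  358.5] [388, 356, 11, 5, 26] [0.7  0.35]
```

```bash
cat >> h.py <<'E'
def go(P,yaw=None):
    "shift in tool axes (mm) to world P, and turn about tool z so that tool y points along world angle yaw (deg, mod 180)"
    s=manip.state(); r=rot(s["tool_rot"]); y=r.apply([0,1,0]); a=np.degrees(np.arctan2(y[1],y[0])); t=None
    sh=1e3*r.inv().apply(np.asarray(P)-s["tool_pos"]); z=r.apply([0,0,1])
    if yaw is not None: t=-((yaw-a+90)%180-90)
    print("shift",sh.round(1),"yaw now",a.round(1),"turn z",t,"axis z",z.round(3),"pos",s["tool_pos"].round(4),"w",round(float(s["gripper_width"])*85.4,1),"F",s["contact_force"].round(1),"g",round(float(s["grasp_force"]),1),"t",s["time"])
E
python3 - <<'E'
from h import *
go([.655,.105,.2],90)
E
```

```text
shift [-586.1 -313.7   44.8] yaw now 71.2 turn z -18.839707782537474 axis z [-0.001 -0.001 -1.   ] pos [0.2017 0.5912 0.2445] w 85.3 F [ 0.5  0.8 -0.2] g 0.0 t 0.2
```

Call:
servo_tool(moves=[[[-50,-27,0,0,0,0,85],[-50,-27,0,0,0,0,85],[-50,-27,0,0,0,0,85],[-50,-27,0,0,0,0,85],[-50,-27,0,0,0,0,85],[-50,-26,0,0,0,0,85],[-50,-26,0,0,0,0,85],[-50,-26,0,0,0,0,85],[-50,-26,0,0,0,0,85],[-50,-26,0,0,0,0,85],[-50,-26,0,0,0,-9,85],[-36,-22,0,0,0,-9,85]]])

```text
time: 1.7
tool_pos: [0.6613, 0.1086, 0.2449]
tool_rot: [-0.0, 0.006, 1.0, -0.0]
contact_force: [-1.1, 0.7, 0.0]
gripper_width: 0.993
grasp_force: 0.0
```

```bash
python3 - <<'E'
from h import *
go([.655,.105,.2],90)
f=manip.grab_frame("wrist"); cv2.imwrite("pics/w1.png",f["image"]); print(f["eye"],f["rotation"],f["mtx"])
print(proj(f,[.655,.105,.03]))
E
```

```text
shift [ 6.2 -3.6 44.9] yaw now 89.4 turn z -0.631101514897523 axis z [-0. -0. -1.] pos [0.6613 0.1086 0.2449] w 84.8 F [-1.1  0.7  0. ] g 0.0 t 1.7
[0.59541598 0.10909147 0.37346343] [0.09311543 0.70474218 0.69732906 0.09165238] [[280.24639363   0.         323.32509309]
 [  0.         280.24639363 197.09844216]
 [  0.           0.           1.        ]]
[320.72453288 171.75859976]
```

View pics/w1.png

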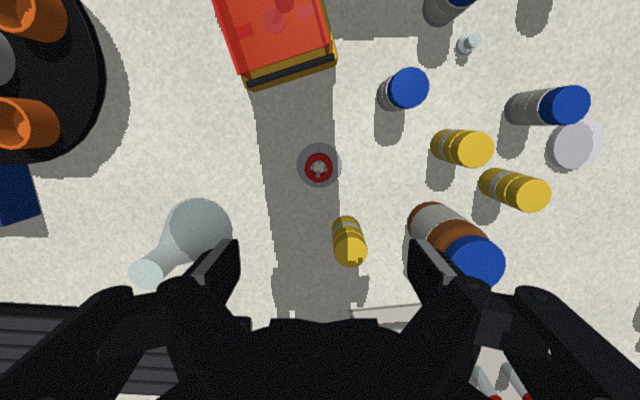

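The wrist view shows the nut at about (318,167). The flask base is at (200,225), clear of the fingers, and the vessels are to the right.

```bash
python3 - <<'E'
from h import *
f=manip.grab_frame("wrist")
for p,s in blobs(mask(f,"red2")|mask(f,"red"),100): print(p,s,on(f,p,.028).round(4))
for z,n in ((.03,"red"),(0.006,"flange")): pass
i=f["image"][130:200,280:360]; cv2.imwrite("pics/w1c.png",cv2.resize(i,None,fx=6,fy=6))
P=on(f,[p for p,s in blobs(mask(f,"red2")|mask(f,"red"),100) if abs(p[0]-318)<25][0],.028)
go([P[0],P[1],.024],90)
E
```

```text
[237.9  32.9] [217, 0, 42, 71, 1198] [0.503  0.0117 0.028 ]
[279.8  13.8] [266, 0, 32, 31, 657] [0.485  0.0588 0.028 ]
[317.9  14.7] [300, 0, 34, 43, 549] [0.4863 0.1001 0.028 ]
[321.4 164.7] [308, 150, 28, 30, 444] [0.6497 0.102  0.028 ]
shift [175.6 -10.1 220.5] yaw now 89.0 turn z -1.0104400913815113 axis z [-0.    -0.001 -1.   ] pos [0.6621 0.1073 0.2444] w 85.0 F [-0.7  0.3 -0.4] g 0.0 t 1.8
```

Call:
servo_tool(moves=[[[6,-3,30,0,0,-1,85],[6,-2,40,0,0,0,85],[0,0,45,0,0,0,75],[0,0,45,0,0,0,70],[0,0,30,0,0,0,70],[0,0,0,0,0,0,70],[0,0,0,0,0,0,70]]])

```text
time: 2.68
tool_pos: [0.6488, 0.1063, 0.0569]
tool_rot: [0.001, -0.001, 1.0, 0.0]
contact_force: [0.1, -0.5, -0.4]
gripper_width: 0.819
grasp_force: 0.0
```

```bash
python3 - <<'E'
from h import *
f=manip.grab_frame("wrist"); cv2.imwrite("pics/w2.png",f["image"])
for p,s in blobs(mask(f,"red2")|mask(f,"red"),100): print(p,s,on(f,p,.028).round(4))
go([.65,.102,.024],90)
E
```

```text
[75.3  3.3] [54, 0, 51, 10, 325] [ 0.5272 -0.0159  0.028 ]
[317.  232.2] [288, 201, 58, 63, 2322] [0.6471 0.1022 0.028 ]
shift [-0.5 -4.2 33.7] yaw now 90.2 turn z 0.16439618333117778 axis z [ 0.004  0.    -1.   ] pos [0.6494 0.1062 0.0577] w 70.0 F [-0.1 -0.7  0.5] g 0.0 t 2.725
```

View pics/w2.png

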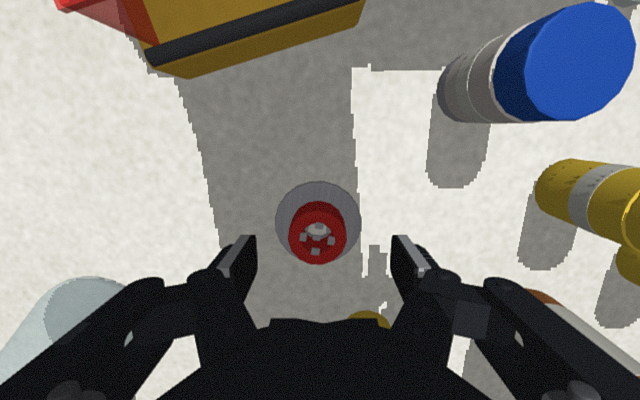

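The nut sits between the open fingers at (317,232), slightly left of the centreline. Descending and gripping.

Call:
servo_tool(moves=[[[0,-4,15,0,0,0,70],[0,0,19,0,0,0,70],[0,0,0,0,0,0,70],[0,0,0,0,0,0,30],[0,0,0,0,0,0,20],[0,0,0,0,0,0,20],[0,0,0,0,0,0,20],[0,0,0,0,0,0,20]]])

```text
time: 3.72
tool_pos: [0.6488, 0.1018, 0.0222]
tool_rot: [0.001, -0.001, 1.0, 0.0]
contact_force: [0.4, 0.8, 4.1]
gripper_width: 0.398
grasp_force: 60.0
```

Call:
servo_tool(moves=[[[0,0,-45,0,0,0,20],[0,0,-50,0,0,0,20],[0,0,-55,0,0,0,20],[5,-40,-45,0,0,0,20],[15,-50,-20,0,0,0,20],[15,-55,0,0,0,0,20],[15,-55,0,0,0,0,20],[15,-55,0,0,0,0,20],[15,-50,0,0,0,0,20],[10,-37,0,0,0,0,20],[0,0,0,0,0,0,20],[0,0,0,0,0,0,20]]])

```text
time: 5.22
tool_pos: [0.5588, -0.2399, 0.2356]
tool_rot: [-0.0, -0.001, 1.0, 0.001]
contact_force: [0.1, -0.1, -0.7]
gripper_width: 0.399
grasp_force: 60.0
```

```bash
python3 - <<'E'
from h import *
go([.525,-.244,.25],90)
f=manip.grab_frame("wrist"); cv2.imwrite("pics/w3.png",f["image"])
for c in("orange",):
  for p,s in blobs(mask(f,c),100): print(p,s,on(f,p,.081).round(4))
E
```

```text
shift [ 33.8  -4.  -14.4] yaw now 90.2 turn z 0.16036874016425884 axis z [-0.001  0.001 -1.   ] pos [ 0.5588 -0.2399  0.2356] w 34.0 F [ 0.1 -0.1 -0.7] g 60.0 t 5.225
[275.   75.8] [247, 45, 57, 62, 2738] [ 0.4512 -0.2857  0.081 ]
[574.8 121.4] [549, 65, 91, 108, 3147] [0.4916 0.0051 0.081 ]
[613.9  95.9] [594, 77, 41, 40, 901] [0.468 0.037 0.081]
[385.  113.9] [357, 86, 57, 57, 2483] [ 0.4852 -0.1805  0.081 ]
[614.  140.5] [596, 123, 39, 39, 979] [0.5098 0.0484 0.081 ]
[247.6 184.2] [220, 158, 55, 54, 2216] [ 0.5552 -0.3183  0.081 ]
[355.2 199.7] [332, 189, 41, 33, 403] [ 0.5715 -0.2066  0.081 ]
```

View pics/w3.png

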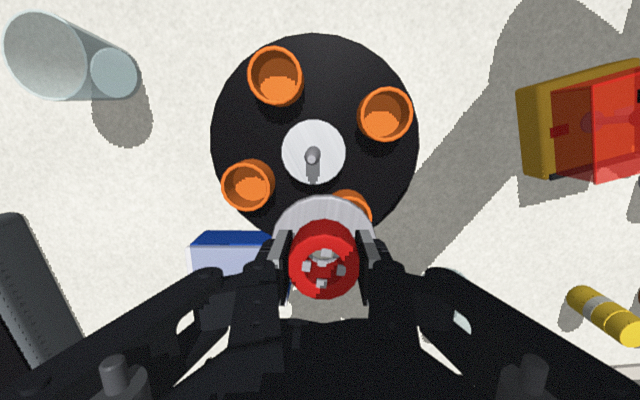

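```bash
python3 - <<'E'
from h import *
f=manip.grab_frame("wrist"); hsv=cv2.cvtColor(f["image"],cv2.COLOR_BGR2HSV)
m=cv2.inRange(hsv,(0,0,110),(180,60,255)); m[:, :270]=0; m[:,360:]=0; m[:110]=0; m[195:]=0
cs=max(cv2.findContours(m,0,2)[0],key=cv2.contourArea); h=cv2.convexHull(cs)
h=h[h[:,0,1]<190] if True else h
e=cv2.fitEllipse(h); print("hub",e,on(f,e[0],.085))
# shaft width check & tip
for d in(-1,1): print(on(f,(e[0][0]+d*e[1][0]/2,e[0][1]),.085))
m=mask(f,"red2")|mask(f,"red"); m[:200]=0
c=max(cv2.findContours(m,0,2)[0],key=cv2.contourArea); h=cv2.convexHull(c)
print("nut bbox",cv2.boundingRect(h))
b=h[h[:,0,1]>255]; e=cv2.fitEllipse(h); print(e); 
z=manip.state()["tool_pos"][2]+.008
x,y,w,hh=cv2.boundingRect(h); print(on(f,(x,y+hh-w/2),z),on(f,(x+w,y+hh-w/2),z),on(f,(x+w/2,y+hh),z), manip.state()["tool_pos"])
# teeth/bore pixels
t=cv2.inRange(hsv,(0,0,90),(180,60,255)); t[:245]=0;t[285:]=0;t[:,:303]=0;t[:,345:]=0
print([ (p,s,on(f,p,z-.02).round(4)) for p,s in blobs(t)])
E
python3 -c "
import cv2;i=cv2.imread('pics/w3.png')
cv2.imwrite('pics/w3c.png',cv2.resize(i[100:320,220:440],None,fx=2.7,fy=2.7,interpolation=2))"
```

```text
hub ((312.71563720703125, 151.08116149902344), (64.10266876220703, 65.44154357910156), 164.2972869873047) [ 0.52101225 -0.25035474  0.085     ]
[ 0.52113871 -0.28203098  0.085     ]
[ 0.52088578 -0.21867614  0.085     ]
nut bbox (288, 219, 72, 80)
((323.2184143066406, 259.75048828125), (72.3769302368164, 81.04129028320312), 179.15728759765625)
[ 0.55793454 -0.25653903  0.2439237 ] [ 0.55780301 -0.2223638   0.2439237 ] [ 0.57746757 -0.23936112  0.2439237 ] [ 0.55920677 -0.23931985  0.2359237 ]
[(array([323.3, 256.9]), [309, 249, 30, 18, 324], array([ 0.5649, -0.2398,  0.2239])), (array([306.4, 265.7]), [303, 260, 8, 12, 83], array([ 0.5703, -0.2491,  0.2239])), (array([340.6, 270.4]), [336, 265, 9, 11, 75], array([ 0.5731, -0.2301,  0.2239])), (array([321.3, 281.6]), [316, 279, 11, 6, 62], array([ 0.5802, -0.2408,  0.2239]))]
```

View pics/w3c.png

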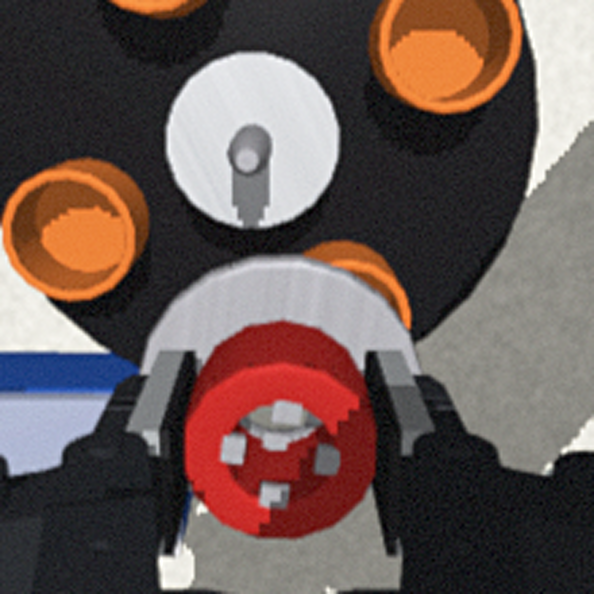

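The crop shows the nut held square, its bore clear with the teeth visible, and the shaft tip at about px (311,158). The hub fit is 63 mm wide, which agrees with the given 64. Moving above the shaft.

Call:
servo_tool(moves=[[[20,-6,0,0,0,0,20],[18,-5,20,0,0,0,20],[0,0,30,0,0,0,20],[0,0,22,0,0,0,20],[0,0,0,0,0,0,20],[0,0,0,0,0,0,20]]])

```text
time: 6.08
tool_pos: [0.5213, -0.2517, 0.1655]
tool_rot: [0.001, -0.002, 1.0, -0.0]
contact_force: [-0.5, 0.4, -0.2]
gripper_width: 0.401
grasp_force: 60.0
```

```bash
python3 - <<'E'
from h import *
go([.521,-.2504,.107],90)
f=manip.grab_frame("wrist"); i=f["image"]
S=manip.state()["tool_pos"]; print("shaft tip px",proj(f,[.521,-.2504,.135]),"bore",proj(f,S+[0,0,.008]))
cv2.imwrite("pics/w4.png",cv2.resize(i[130:330,210:430],None,fx=2.7,fy=2.7,interpolation=2))
E
```

```text
shift [ 0.3  1.4 58.5] yaw now 90.2 turn z 0.17952903428179923 axis z [ 0.001 -0.001 -1.   ] pos [ 0.5213 -0.2517  0.1655] w 34.2 F [-0.5  0.4 -0.2] g 60.0 t 6.075
shaft tip px [326.01375402 233.40263822] bore [323.34852124 266.23784075]
```

View pics/w4.png

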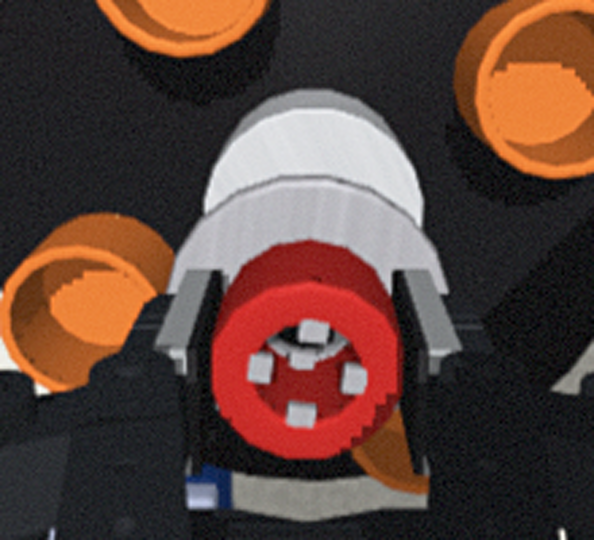

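Call:
servo_tool(moves=[[[0,1.4,0,0,0,0,20],[0,0,8,0,0,0,20],[0,0,8,0,0,0,20],[0,0,8,0,0,0,20],[0,0,4,0,0,0,20],[0,0,4,0,0,0,20],[0,0,0,0,0,0,20]]])

```text
time: 7.0
tool_pos: [0.5206, -0.2501, 0.1316]
tool_rot: [-0.001, -0.001, 1.0, 0.0]
contact_force: [-1.7, -0.5, -0.7]
gripper_width: 0.395
grasp_force: 60.0
```

Call:
servo_tool(moves=[[[0,0,3,0,0,0,20],[0,0,3,0,0,0,20],[0,0,3,0,0,0,20],[0,0,0,0,0,0,20]]])

```text
time: 7.5
tool_pos: [0.5207, -0.2502, 0.1223]
tool_rot: [-0.0, -0.001, 1.0, -0.0]
contact_force: [-1.9, -0.4, -2.1]
gripper_width: 0.395
grasp_force: 60.0
```

```bash
python3 - <<'E'
from h import *
f=manip.grab_frame("wrist"); i=f["image"]
go([.521,-.2504,.107],90)
cv2.imwrite("pics/w5.png",cv2.resize(i[100:330,190:450],None,fx=2.3,fy=2.3,interpolation=2))
E
```

```text
shift [-0.3 -0.2 15.2] yaw now 90.2 turn z 0.16336143968736394 axis z [-0.001  0.    -1.   ] pos [ 0.5207 -0.2502  0.1222] w 34.1 F [-3.4 -1.2 -1.7] g 59.9 t 7.55
```

View pics/w5.png

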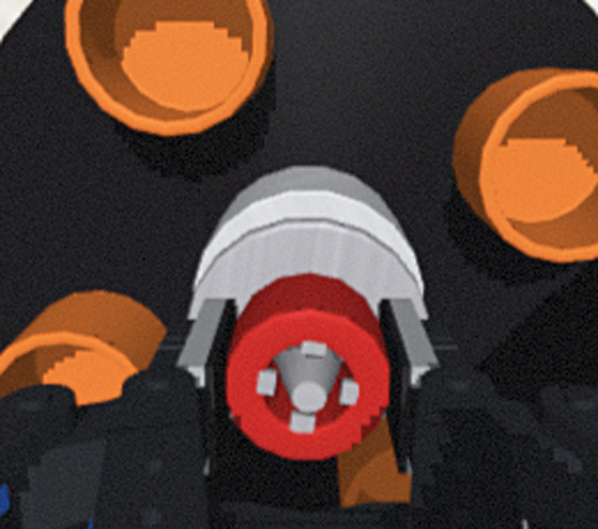

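The shaft tip shows centred in the bore at crop px (309,398), and there is still a gap to the hub. Pressing on.

Call:
servo_tool(moves=[[[0,0,3,0,0,0,20],[0,0,3,0,0,0,20],[0,0,3,0,0,0,20],[0,0,3,0,0,0,20],[0,0,2,0,0,0,20]]])

```text
time: 8.18
tool_pos: [0.5209, -0.2502, 0.1089]
tool_rot: [-0.0, -0.001, 1.0, 0.0]
contact_force: [-4.3, 0.3, 4.1]
gripper_width: 0.392
grasp_force: 60.6
```

Call:
servo_tool(moves=[[[0,0,2,0,0,0,20],[0,0,2,0,0,0,20],[0,0,2,0,0,0,20]]])

```text
time: 8.55
tool_pos: [0.521, -0.2502, 0.1071]
tool_rot: [-0.001, -0.002, 1.0, 0.0]
contact_force: [-18.2, 7.8, 29.9]
gripper_width: 0.401
grasp_force: 63.3
```

```bash
python3 - <<'E'
from h import *
f=manip.grab_frame("wrist"); i=f["image"]
go([.521,-.2504,.107],90)
cv2.imwrite("pics/w6.png",cv2.resize(i[100:330,190:450],None,fx=2.3,fy=2.3,interpolation=2))
E
```

```text
shift [-0.1 -0.2  0.1] yaw now 90.2 turn z 0.1782711036135538 axis z [-0.002  0.001 -1.   ] pos [ 0.5209 -0.2502  0.1071] w 33.5 F [-15.    6.   22.6] g 62.6 t 8.6
```

View pics/w6.png

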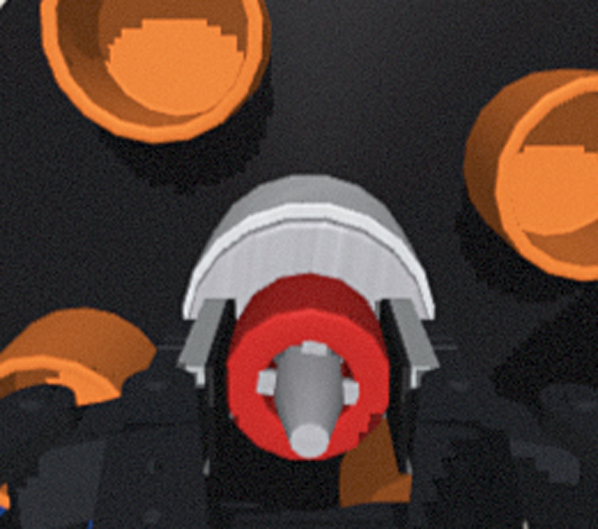

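Force has jumped to about 30 N at TCP z 0.107, which puts the nut underside at 0.085, so it is home. One more small press, then release.

Call:
servo_tool(moves=[[[0,0,1.5,0,0,0,20],[0,0,0,0,0,0,20]]])

```text
time: 8.85
tool_pos: [0.521, -0.2502, 0.1071]
tool_rot: [-0.001, -0.002, 1.0, 0.0]
contact_force: [-18.7, 8.3, 30.6]
gripper_width: 0.399
grasp_force: 63.3
```

Call:
servo_tool(moves=[[[0,0,-3,0,0,0,50],[0,0,0,0,0,0,58],[0,0,0,0,0,0,58],[0,0,-40,0,0,0,60],[0,0,-50,0,0,0,60],[0,0,-50,0,0,0,80],[-20,0,0,0,0,0,80],[-20,0,0,0,0,0,80],[0,0,0,0,0,0,80]]])

```text
time: 9.98
tool_pos: [0.5616, -0.2499, 0.2439]
tool_rot: [-0.0, -0.002, 1.0, 0.0]
contact_force: [-0.5, -1.1, 0.3]
gripper_width: 0.938
grasp_force: 0.0
```

```bash
python3 - <<'E'
from h import *
go([.469,.245,.25],90)
f=manip.grab_frame("wrist"); i=f["image"]; cv2.imwrite("pics/w7.png",i)
for c in("orange","blue"):
  for p,s in blobs(mask(f,c),100): print(c,p,s,on(f,p,.081).round(4))
m=mask(f,"red2")|mask(f,"red")
for p,s in blobs(m,100): print(p,s,on(f,p,.113).round(4),on(f,(s[0]+s[2]/2,s[1]+s[3]-s[2]/2),.115))
print(proj(f,[.521,-.2504,.115]),proj(f,[.521,-.2504,.135]))
t=manip.grab_frame("top")
for p,s in blobs(mask(t,"blue"),60): print("top",p,on(t,p,.078).round(3))
E
```

```text
shift [ 90.8 495.3  -5.7] yaw now 90.2 turn z 0.2057175264318687 axis z [-0.001  0.001 -1.   ] pos [ 0.5616 -0.2499  0.2439] w 80.1 F [-0.5 -1.1  0.3] g 0.0 t 9.975
orange [286.5  73.9] [259, 44, 55, 61, 2569] [ 0.4512 -0.2861  0.081 ]
orange [578.1 119.3] [553, 65, 87, 105, 3019] [0.4922 0.0049 0.081 ]
orange [616.5  94.2] [598, 76, 38, 38, 845] [0.4683 0.0369 0.081 ]
orange [393.1 111.4] [365, 84, 56, 55, 2396] [ 0.4853 -0.181   0.081 ]
orange [616.7 137.3] [599, 121, 37, 37, 926] [0.5097 0.0484 0.081 ]
orange [258.4 180.2] [232, 155, 53, 52, 2083] [ 0.5556 -0.319   0.081 ]
orange [355.2 210.6] [333, 185, 48, 51, 1937] [ 0.589  -0.2153  0.081 ]
blue [253.3 236.2] [202, 226, 97, 60, 1120] [ 0.6195 -0.3283  0.081 ]
[613.6 133.7] [560, 67, 80, 113, 2671] [0.505  0.0119 0.113 ] [ 0.51049769 -0.00084135  0.115     ]
[563.  127.7] [554, 121, 18, 14, 174] [ 0.4999 -0.035   0.113 ] [ 0.49840032 -0.03696968  0.115     ]
[323.2 150.7] [305, 131, 38, 40, 783] [ 0.5212 -0.2504  0.113 ] [ 0.52221935 -0.24971181  0.115     ]
[323.25038484 150.64782592] [323.24576637 152.9917505 ]
top [232.7 142.5] [0.746 0.267 0.078]
top [205.5 191.4] [0.582 0.357 0.078]
top [254.4 195.8] [0.563 0.195 0.078]
top [239.5 224.5] [0.469 0.245 0.078]
top [204.6 235.5] [0.436 0.359 0.078]
```

View pics/w7.png

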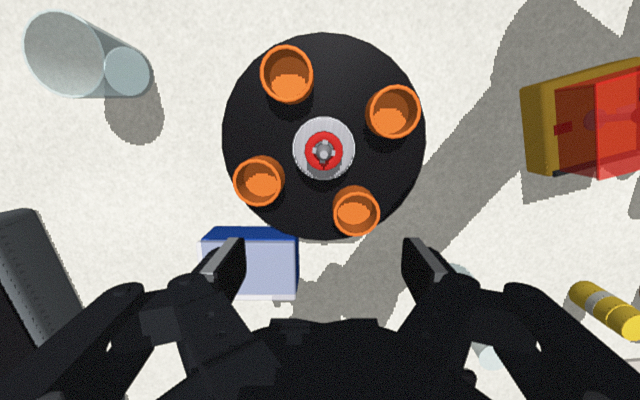

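The nut is home: its ring is centred on the hub at (323,151) with the shaft through it. The four cups are empty at (287,74), (393,111), (258,180) and (355,211). Hub centre is (.521,-.2504) and the cup azimuth is 27.1°. Vessels next.

Call:
servo_tool(moves=[[[-5,56,0,0,0,0,70],[-5,56,0,0,0,0,70],[-5,56,0,0,0,0,70],[-5,56,0,0,0,0,70],[-5,56,0,0,0,0,70],[-5,56,0,0,0,0,70],[-5,56,0,0,0,0,70],[-5,54,0,0,0,0,70],[0,0,0,0,0,0,70],[0,0,0,0,0,0,70]]])

```text
time: 11.32
tool_pos: [0.5993, 0.1956, 0.2444]
tool_rot: [-0.0, -0.001, 1.0, -0.0]
contact_force: [-0.2, 0.4, -0.5]
gripper_width: 0.822
grasp_force: 0.0
```

```bash
cat >> h.py <<'E'
def caps(f,ztop=.08):
    "cap top centre from the near (bottom) edge and the width of the blob in the wrist view"
    for p,s in blobs(mask(f,"blue"),300):
        x,y,w,h,a=s; m=np.zeros(f["image"].shape[:2],np.uint8)
        print(p,s,"centroid",on(f,p,ztop-.004).round(4)[:2],"bottom-r",on(f,(x+w/2,y+h-w/2),ztop).round(4)[:2],"width",round(float(np.linalg.norm(on(f,(x,p[1]),ztop)-on(f,(x+w,p[1]),ztop))),4))
E
python3 - <<'E'
from h import *
f=manip.grab_frame("wrist"); caps(f); go([.5645,.196,.056],90)
E
```

```text
[494.7  18. ] [471, 0, 50, 41, 1607] centroid [0.439 0.355] bottom-r [0.4386 0.3538] width 0.0461
[374.1  53.1] [354, 31, 41, 45, 1415] centroid [0.4692 0.2436] bottom-r [0.4721 0.2435] width 0.039
[322.6 151.2] [305, 133, 36, 37, 1027] centroid [0.5632 0.1942] bottom-r [0.5636 0.1947] width 0.0373
[472.5 168.3] [451, 151, 43, 36, 1195] centroid [0.5807 0.3542] bottom-r [0.5771 0.3516] width 0.0452
[379.1 308.5] [354, 292, 49, 38, 1172] centroid [0.7544 0.2641] bottom-r [0.7472 0.2622] width 0.0593
shift [ 34.9   1.2 188.5] yaw now 90.1 turn z 0.11131438881430711 axis z [-0.001 -0.001 -1.   ] pos [0.5995 0.195  0.2445] w 70.1 F [ 0.8 -0.  -0.1] g 0.0 t 11.375
```

Call:
servo_tool(moves=[[[18,-0.5,0,0,0,0,70],[18,0,30,0,0,0,70],[0,0,45,0,0,0,70],[0,0,45,0,0,0,70],[0,0,40,0,0,0,70],[0,0,28,0,0,0,70],[0,0,0,0,0,0,30],[0,0,0,0,0,0,20],[0,0,0,0,0,0,20],[0,0,0,0,0,0,20],[0,0,0,0,0,0,20]]])

```text
time: 12.75
tool_pos: [0.5644, 0.1955, 0.0579]
tool_rot: [0.001, -0.001, 1.0, 0.0]
contact_force: [-0.9, 1.7, 1.6]
gripper_width: 0.447
grasp_force: 61.5
```

Call:
servo_tool(moves=[[[0,0,-50,0,0,0,20],[0,0,-60,0,0,0,20],[0,0,-60,0,0,0,20],[9,-45,-17,0,0,0,20],[12,-55,0,0,0,0,20],[12,-55,0,0,0,0,20],[12,-55,0,0,0,0,20],[12,-55,0,0,0,0,20],[12,-55,0,0,0,0,20],[10,-54,0,0,0,0,20],[0,0,0,0,0,0,20],[0,0,0,0,0,0,20]]])

```text
time: 14.25
tool_pos: [0.4858, -0.1785, 0.2437]
tool_rot: [-0.0, -0.001, 1.0, 0.0]
contact_force: [0.6, 0.8, -2.1]
gripper_width: 0.446
grasp_force: 61.5
```

```bash
python3 - <<'E'
from h import *
go([.4855,-.1792,.109],90)
f=manip.grab_frame("wrist");caps(f,manip.state()["tool_pos"][2]+.0225)
E
```

```text
shift [  0.3  -0.8 134.7] yaw now 90.1 turn z 0.14021998961247562 axis z [-0.     0.001 -1.   ] pos [ 0.4858 -0.1785  0.2437] w 38.1 F [ 0.6  0.8 -2.1] g 61.5 t 14.25
[323.3 270. ] [279, 223, 89, 93, 6454] centroid [ 0.4824 -0.1788] bottom-r [ 0.4808 -0.1787] width 0.0375
```

Call:
servo_tool(moves=[[[-0.5,-0.6,40,0,0,0,20],[0,0,40,0,0,0,20],[0,0,18,0,0,0,20],[0,0,0,0,0,0,20],[0,0,5,0,0,0,20],[0,0,5,0,0,0,20],[0,0,4,0,0,0,20]]])

```text
time: 15.18
tool_pos: [0.4868, -0.1797, 0.1324]
tool_rot: [0.001, -0.001, 1.0, -0.0]
contact_force: [-0.3, 1.0, -1.3]
gripper_width: 0.443
grasp_force: 61.5
```

Call:
servo_tool(moves=[[[0,0,6,0,0,0,20],[0,0,6,0,0,0,20],[0,0,6,0,0,0,20],[0,0,4,0,0,0,20],[0,0,0,0,0,0,20]]])

```text
time: 15.8
tool_pos: [0.4862, -0.1794, 0.1095]
tool_rot: [-0.0, -0.001, 1.0, 0.0]
contact_force: [0.4, -0.9, -1.4]
gripper_width: 0.443
grasp_force: 61.7
```

Call:
servo_tool(moves=[[[0,0,0,0,0,0,55],[0,0,0,0,0,0,58],[0,0,-40,0,0,0,60],[0,0,-60,0,0,0,65],[-5,30,-35,0,0,0,70],[-5,56,0,0,0,0,70],[-5,56,0,0,0,0,70],[-4,56,0,0,0,0,70],[0,56,0,0,0,0,70],[0,56,0,0,0,0,70],[0,56,0,0,0,0,70],[0,57,0,0,0,0,70]]])

```text
time: 17.3
tool_pos: [0.5041, 0.2456, 0.2455]
tool_rot: [0.001, -0.001, 1.0, 0.0]
contact_force: [0.2, -0.3, 0.0]
gripper_width: 0.818
grasp_force: 0.0
```

Call:
servo_tool(moves=[[[0,0,0,0,0,0,70],[0,0,0,0,0,0,70]]])

```text
time: 17.55
tool_pos: [0.5042, 0.2436, 0.2449]
tool_rot: [0.0, -0.002, 1.0, -0.0]
contact_force: [-0.1, -0.2, -0.6]
gripper_width: 0.824
grasp_force: 0.0
```

```bash
python3 - <<'E'
from h import *
f=manip.grab_frame("wrist"); caps(f); go([.4705,.2445,.058],90)
t=manip.grab_frame("top")
for p,s in blobs(mask(t,"blue"),60): print("top",p,on(t,p,.078).round(3),on(t,p,.128).round(3))
E
```

```text
[307.4  16.7] [294, 0, 27, 44, 394] centroid [0.3432 0.2277] bottom-r [0.3559 0.2278] width 0.025
[434.4 119.2] [414, 101, 42, 38, 1244] centroid [0.4353 0.3565] bottom-r [0.4342 0.3554] width 0.0423
[324.2 151.9] [307, 134, 36, 37, 1023] centroid [0.4689 0.244 ] bottom-r [0.4696 0.2448] width 0.0374
[424.8 242.6] [408, 231, 31, 29, 427] centroid [0.5719 0.36  ] bottom-r [0.5724 0.3572] width 0.0351
shift [ 33.8   1.6 186.9] yaw now 90.1 turn z 0.12555708075574046 axis z [ 0. -0. -1.] pos [0.5043 0.243  0.2449] w 70.1 F [-1.1 -0.   0. ] g 0.0 t 17.6
top [369.6 215.8] [ 0.488 -0.185  0.078] [ 0.485 -0.178  0.128]
top [204.9 235.4] [0.436 0.358 0.078] [0.435 0.345 0.128]
```

Call:
servo_tool(moves=[[[17,1.5,0,0,0,0,70],[17,0,30,0,0,0,70],[0,0,45,0,0,0,70],[0,0,45,0,0,0,70],[0,0,40,0,0,0,70],[0,0,27,0,0,0,70],[0,0,0,0,0,0,30],[0,0,0,0,0,0,20],[0,0,0,0,0,0,20],[0,0,0,0,0,0,20],[0,0,0,0,0,0,20]]])

```text
time: 19.02
tool_pos: [0.4708, 0.2453, 0.059]
tool_rot: [0.001, -0.001, 1.0, 0.0]
contact_force: [-1.2, -1.3, 2.8]
gripper_width: 0.443
grasp_force: 60.9
```

Call:
servo_tool(moves=[[[0,0,-60,0,0,0,20],[0,0,-60,0,0,0,20],[2,-40,-45,0,0,0,20],[2,-55,-20,0,0,0,20],[2,-55,0,0,0,0,20],[2,-55,0,0,0,0,20],[2,-55,0,0,0,0,20],[2,-55,0,0,0,0,20],[2,-55,0,0,0,0,20],[2,-55,0,0,0,0,20],[2,-55,0,0,0,0,20],[1.5,-52,0,0,0,0,20]]])

```text
time: 20.52
tool_pos: [0.4517, -0.2888, 0.2427]
tool_rot: [0.0, -0.001, 1.0, 0.0]
contact_force: [0.5, 0.5, -1.7]
gripper_width: 0.445
grasp_force: 61.1
```

Call:
servo_tool(moves=[[[0,0,0,0,0,0,20],[0,0,0,0,0,0,20],[0,0,0,0,0,0,20]]])

```text
time: 20.9
tool_pos: [0.4523, -0.2858, 0.2427]
tool_rot: [-0.0, -0.002, 1.0, 0.0]
contact_force: [0.4, -0.1, -2.0]
gripper_width: 0.44
grasp_force: 61.3
```

Call:
servo_tool(moves=[[[0.6,-1,30,0,0,0,20],[0,0,40,0,0,0,20],[0,0,28,0,0,0,20],[0,0,0,0,0,0,20],[0,0,5,0,0,0,20],[0,0,5,0,0,0,20],[0,0,4,0,0,0,20]]])

```text
time: 21.78
tool_pos: [0.4522, -0.2878, 0.1321]
tool_rot: [0.001, -0.001, 1.0, 0.0]
contact_force: [-0.8, 3.6, 0.2]
gripper_width: 0.444
grasp_force: 61.6
```

Call:
servo_tool(moves=[[[0,0.5,5,0,0,0,20],[0,0,6,0,0,0,20],[0,0,6,0,0,0,20],[0,0,5,0,0,0,20],[0,0,0,0,0,0,20]]])

```text
time: 22.4
tool_pos: [0.4517, -0.2876, 0.11]
tool_rot: [-0.0, -0.001, 1.0, 0.0]
contact_force: [-1.9, 3.9, 6.3]
gripper_width: 0.441
grasp_force: 62.2
```

Call:
servo_tool(moves=[[[0,0,0,0,0,0,55],[0,0,0,0,0,0,58],[0,0,-40,0,0,0,60],[0,0,-60,0,0,0,65],[-3,30,-34,0,0,0,70],[-3,55,0,0,0,0,70],[-3,55,0,0,0,0,70],[-3,55,0,0,0,0,70],[-3,55,0,0,0,0,70],[-3,55,0,0,0,0,70],[0,55,0,0,0,0,70],[0,55,0,0,0,0,70]]])

```text
time: 23.9
tool_pos: [0.4684, 0.1291, 0.2429]
tool_rot: [0.001, -0.001, 1.0, -0.0]
contact_force: [1.0, 0.6, -0.2]
gripper_width: 0.819
grasp_force: 0.0
```

Call:
servo_tool(moves=[[[0,50,0,0,0,0,70],[0,50,0,0,0,0,70],[0,50,0,0,0,0,70],[0,50,0,0,0,0,70],[0,30,0,0,0,0,70],[0,0,0,0,0,0,70],[0,0,0,0,0,0,70],[0,0,0,0,0,0,70]]])

```text
time: 24.9
tool_pos: [0.468, 0.3565, 0.2428]
tool_rot: [0.0, -0.001, 1.0, -0.0]
contact_force: [-0.8, -0.3, -0.4]
gripper_width: 0.817
grasp_force: 0.0
```

```bash
python3 - <<'E'
from h import *
f=manip.grab_frame("wrist"); caps(f); go([.4345,.357,.058],90)
t=manip.grab_frame("top")
for p,s in blobs(mask(t,"blue"),60): print("top",p,on(t,p,.078).round(3),on(t,p,.128).round(3))
E
```

```text
[211.2  51.6] [199, 35, 26, 41, 384] centroid [0.3374 0.2484] bottom-r [0.3481 0.2497] width 0.0246
[325.  154.9] [308, 137, 35, 37, 1029] centroid [0.4356 0.3578] bottom-r [0.4368 0.3583] width 0.0362
[323.4 276.8] [308, 259, 32, 36, 890] centroid [0.579  0.3564] bottom-r [0.5795 0.3571] width 0.0373
shift [ 33.6   0.5 184.9] yaw now 90.1 turn z 0.0798558021378426 axis z [ 0. -0. -1.] pos [0.468  0.3565 0.2429] w 69.7 F [ 0.2 -0.3  0. ] g 0.0 t 24.95
top [232.7 142.5] [0.746 0.267 0.078] [0.733 0.256 0.128]
top [369.6 215.8] [ 0.488 -0.185  0.078] [ 0.485 -0.178  0.128]
top [404.2 226.1] [ 0.452 -0.298  0.078] [ 0.45  -0.286  0.128]
top [204.9 235.4] [0.436 0.358 0.078] [0.435 0.345 0.128]
```

Call:
servo_tool(moves=[[[16,1.5,0,0,0,0,70],[15,0,30,0,0,0,70],[0,0,45,0,0,0,70],[0,0,45,0,0,0,70],[0,0,40,0,0,0,70],[0,0,25,0,0,0,70],[0,0,0,0,0,0,30],[0,0,0,0,0,0,20],[0,0,0,0,0,0,20],[0,0,0,0,0,0,20],[0,0,0,0,0,0,20]]])

```text
time: 26.38
tool_pos: [0.4373, 0.3593, 0.0589]
tool_rot: [0.001, -0.001, 1.0, 0.0]
contact_force: [-1.0, 0.4, 1.6]
gripper_width: 0.445
grasp_force: 61.9
```

Call:
servo_tool(moves=[[[0,0,-60,0,0,0,20],[0,0,-60,0,0,0,20],[0,-20,-45,0,0,0,20],[-10,-50,-20,0,0,0,20],[-10,-50,0,0,0,0,20],[-10,-50,0,0,0,0,20],[-10,-50,0,0,0,0,20],[-10,-50,0,0,0,0,20],[-10,-50,0,0,0,0,20],[-10,-50,0,0,0,0,20],[-10,-50,0,0,0,0,20],[-10,-50,0,0,0,0,20]]])

```text
time: 27.88
tool_pos: [0.528, -0.1125, 0.2428]
tool_rot: [0.0, -0.001, 1.0, 0.0]
contact_force: [0.2, 0.4, -2.0]
gripper_width: 0.442
grasp_force: 61.7
```

Call:
servo_tool(moves=[[[-10,-50,0,0,0,0,20],[-10,-50,0,0,0,0,20],[-10,-50,0,0,0,0,20],[-1,-50,0,0,0,0,20],[0,-11,0,0,0,0,20],[0,0,0,0,0,0,20],[0,0,0,0,0,0,20],[0,0,0,0,0,0,20]]])

```text
time: 28.88
tool_pos: [0.5599, -0.3204, 0.2429]
tool_rot: [0.0, -0.002, 1.0, 0.0]
contact_force: [-0.5, -0.3, -1.0]
gripper_width: 0.443
grasp_force: 61.7
```

Call:
servo_tool(moves=[[[1,-0.9,30,0,0,0,20],[0,0,40,0,0,0,20],[0,0,28,0,0,0,20],[0,0,0,0,0,0,20],[0,0,5,0,0,0,20],[0,0,5,0,0,0,20],[0,0,4,0,0,0,20]]])

```text
time: 29.75
tool_pos: [0.5595, -0.3222, 0.1326]
tool_rot: [0.001, -0.001, 1.0, 0.0]
contact_force: [-1.1, 4.4, -0.9]
gripper_width: 0.443
grasp_force: 62.0
```

Call:
servo_tool(moves=[[[0,0.8,5,0,0,0,20],[0,0,6,0,0,0,20],[0,0,6,0,0,0,20],[0,0,5,0,0,0,20],[0,0,0,0,0,0,20]]])

```text
time: 30.38
tool_pos: [0.5587, -0.3219, 0.1099]
tool_rot: [-0.0, -0.001, 1.0, 0.0]
contact_force: [-1.8, 3.3, 5.8]
gripper_width: 0.444
grasp_force: 62.2
```

Call:
servo_tool(moves=[[[0,0,0,0,0,0,55],[0,0,0,0,0,0,58],[0,0,-40,0,0,0,60],[0,0,-60,0,0,0,65],[-5,30,-34,0,0,0,70],[-5,54,0,0,0,0,70],[-5,54,0,0,0,0,70],[-5,54,0,0,0,0,70],[-5,54,0,0,0,0,70],[-5,54,0,0,0,0,70],[-5,54,0,0,0,0,70],[-5,54,0,0,0,0,70]]])

```text
time: 31.88
tool_pos: [0.5976, 0.0878, 0.2428]
tool_rot: [0.0, -0.001, 1.0, -0.0]
contact_force: [1.7, 0.4, 0.1]
gripper_width: 0.818
grasp_force: 0.0
```

Call:
servo_tool(moves=[[[-5,54,0,0,0,0,70],[-5,54,0,0,0,0,70],[-5,54,0,0,0,0,70],[-1,54,0,0,0,0,70],[0,54,0,0,0,0,70],[0,0,0,0,0,0,70],[0,0,0,0,0,0,70],[0,0,0,0,0,0,70]]])

```text
time: 32.88
tool_pos: [0.6131, 0.3551, 0.2428]
tool_rot: [0.0, -0.001, 1.0, -0.0]
contact_force: [-0.6, 0.5, 0.6]
gripper_width: 0.819
grasp_force: 0.0
```

```bash
python3 - <<'E'
from h import *
f=manip.grab_frame("wrist"); caps(f); go([.58,.357,.058],90)
t=manip.grab_frame("top")
for p,s in blobs(mask(t,"blue"),60): print("top",p,on(t,p,.078).round(3),on(t,p,.128).round(3))
E
```

```text
[325.  155.7] [308, 138, 35, 37, 1029] centroid [0.5816 0.3563] bottom-r [0.583  0.3569] width 0.0362
shift [ 33.1   2.1 184.8] yaw now 90.1 turn z 0.06476300532632706 axis z [ 0. -0. -1.] pos [0.6131 0.355  0.2428] w 70.3 F [-0.2  0.1  0. ] g 0.0 t 32.925
top [205.7 191.4] [0.582 0.357 0.078] [0.575 0.343 0.128]
top [413.4 192.5] [ 0.563 -0.334  0.078] [ 0.557 -0.321  0.128]
top [369.6 215.8] [ 0.488 -0.185  0.078] [ 0.485 -0.178  0.128]
top [404.2 226.1] [ 0.452 -0.298  0.078] [ 0.45  -0.286  0.128]
```

Three vessels are seated. The last one is at (.582,.3567).

Call:
servo_tool(moves=[[[15,2,0,0,0,0,70],[15,0,30,0,0,0,70],[0,0,45,0,0,0,70],[0,0,45,0,0,0,70],[0,0,40,0,0,0,70],[0,0,25,0,0,0,70],[0,0,0,0,0,0,30],[0,0,0,0,0,0,20],[0,0,0,0,0,0,20],[0,0,0,0,0,0,20],[0,0,0,0,0,0,20]]])

```text
time: 34.35
tool_pos: [0.5833, 0.3585, 0.0589]
tool_rot: [0.001, -0.001, 1.0, 0.0]
contact_force: [-0.1, -0.7, 1.4]
gripper_width: 0.448
grasp_force: 60.5
```

Call:
servo_tool(moves=[[[0,0,-60,0,0,0,20],[0,0,-60,0,0,0,20],[0,-20,-45,0,0,0,20],[-2,-50,-20,0,0,0,20],[-2,-55,0,0,0,0,20],[-2,-55,0,0,0,0,20],[-2,-55,0,0,0,0,20],[-2,-55,0,0,0,0,20],[0,-55,0,0,0,0,20],[0,-55,0,0,0,0,20],[0,-55,0,0,0,0,20],[0,-55,0,0,0,0,20]]])

```text
time: 35.85
tool_pos: [0.5939, -0.1535, 0.243]
tool_rot: [0.0, -0.001, 1.0, -0.0]
contact_force: [1.2, -0.4, -1.2]
gripper_width: 0.444
grasp_force: 60.5
```

Call:
servo_tool(moves=[[[0,-55,0,0,0,0,20],[0,-7,0,0,0,0,20],[0,0,0,0,0,0,20],[0,0,0,0,0,0,20],[0,0,0,0,0,0,20]]])

```text
time: 36.48
tool_pos: [0.5945, -0.2124, 0.2429]
tool_rot: [0.0, -0.002, 1.0, 0.0]
contact_force: [0.3, 0.5, -0.6]
gripper_width: 0.444
grasp_force: 60.6
```

Call:
servo_tool(moves=[[[1,-1,30,0,0,0,20],[0,0,40,0,0,0,20],[0,0,28,0,0,0,20],[0,0,0,0,0,0,20],[0,0,5,0,0,0,20],[0,0,5,0,0,0,20],[0,0,4,0,0,0,20]]])

```text
time: 37.35
tool_pos: [0.5942, -0.2142, 0.1322]
tool_rot: [0.001, -0.001, 1.0, 0.0]
contact_force: [-0.7, 3.0, 1.6]
gripper_width: 0.445
grasp_force: 61.1
```

Call:
servo_tool(moves=[[[0,0.5,5,0,0,0,20],[0,0,6,0,0,0,20],[0,0,6,0,0,0,20],[0,0,5,0,0,0,20],[0,0,0,0,0,0,20]]])

```text
time: 37.98
tool_pos: [0.5938, -0.2142, 0.1098]
tool_rot: [0.0, -0.001, 1.0, 0.0]
contact_force: [-0.4, 3.9, 5.5]
gripper_width: 0.442
grasp_force: 60.7
```

Call:
servo_tool(moves=[[[0,0,0,0,0,0,55],[0,0,0,0,0,0,58],[0,0,-40,0,0,0,60],[0,0,-60,0,0,0,65],[5,30,-34,0,0,0,70],[9,49,0,0,0,0,60],[10,49,0,0,0,0,40],[10,49,0,0,0,0,20],[10,49,0,0,0,0,0],[10,49,0,0,0,0,0],[0,0,0,0,0,0,0],[0,0,0,0,0,0,0]]])

```text
time: 39.48
tool_pos: [0.5386, 0.0601, 0.2426]
tool_rot: [-0.0, -0.001, 1.0, -0.0]
contact_force: [0.3, -1.1, 0.3]
gripper_width: -0.0
grasp_force: 0.0
```

```bash
python3 - <<'E'
from h import *
go([.54,.06,.24],90)
f=manip.grab_frame("wrist"); cv2.imwrite("pics/w8.png",f["image"])
for n in("top","scene"):
  t=manip.grab_frame(n); cv2.imwrite(f"pics/{n}8.png",t["image"])
  for p,s in blobs(mask(t,"blue"),60): print(n,p,on(t,p,.128).round(3))
  for p,s in blobs(mask(t,"red2")|mask(t,"red"),20): print(n,p,s,on(t,p,.113).round(3))
E
```

```text
shift [-1.4 -0.1  2.6] yaw now 90.2 turn z 0.1673789296946353 axis z [-0.    -0.001 -1.   ] pos [0.5386 0.0601 0.2426] w -0.0 F [ 0.3 -1.1  0.3] g 0.0 t 39.475
top [232.8 142.6] [0.732 0.256 0.128]
top [379.5 182. ] [ 0.593 -0.213  0.128]
top [413.2 192.4] [ 0.557 -0.32   0.128]
top [369.6 215.8] [ 0.485 -0.178  0.128]
top [404.2 226.1] [ 0.45  -0.286  0.128]
top [207.   92.8] [205, 91, 5, 5, 20] [0.907 0.344 0.113]
top [390.1 204.6] [386, 200, 10, 10, 40] [ 0.521 -0.247  0.113]
top [291.4 218.6] [283, 213, 19, 15, 102] [0.483 0.072 0.113]
scene [561.4  71.4] [-0.364  0.172  0.128]
scene [611.8  67.8] [-0.498  0.279  0.128]
scene [636.5  96.3] [-0.408  0.391  0.128]
scene [275.8 128. ] [ 0.455 -0.282  0.128]
scene [238.4 140.8] [ 0.562 -0.317  0.128]
scene [293.  152.8] [ 0.488 -0.177  0.128]
scene [253.9 167.2] [ 0.596 -0.212  0.128]
scene [210.1 192. ] [ 0.727 -0.226  0.128]
scene [352.5 324.4] [0.736 0.258 0.128]
scene [265.7 152.2] [259, 145, 13, 14, 99] [ 0.529 -0.243  0.113]
scene [358.1 211.8] [334, 194, 46, 39, 692] [0.504 0.072 0.113]
scene [260.3 357.5] [257, 353, 7, 10, 52] [0.909 0.17  0.113]
scene [275.9 370.9] [273, 367, 7, 9, 52] [0.905 0.211 0.113]
scene [308.6 397.3] [305, 395, 8, 5, 31] [0.895 0.291 0.113]
```

View pics/w8.png

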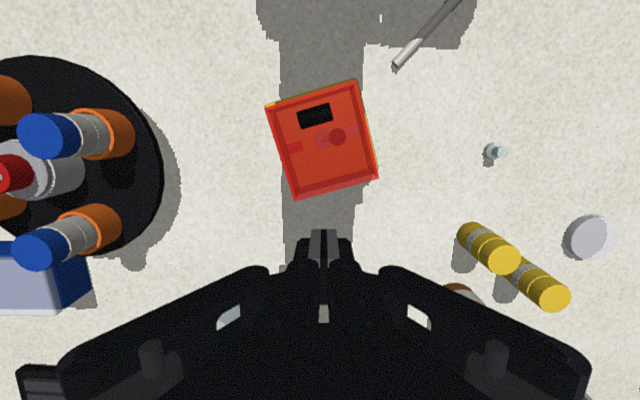

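All four vessels read as seated in their cups. The cover's top face has corners at about (266,104), (356,80), (378,177) and (293,200), the black handle is at (315,115), and the toggle ball is at (338,137) under the cover.

```bash
python3 - <<'E'
from h import *
f=manip.grab_frame("wrist")
m=mask(f,"red2")|mask(f,"orange")|mask(f,"red"); m[:, :240]=0; m[:,400:]=0
c=max(cv2.findContours(m,0,2)[0],key=cv2.contourArea); h=cv2.convexHull(c)
ap=cv2.approxPolyDP(h,8,True)[:,0]; P=np.array([on(f,p,.092) for p in ap]); print(ap.tolist(),P.round(4).tolist())
print([round(float(np.linalg.norm(P[i]-P[i-1])),4) for i in range(len(P))],[round(float(np.degrees(np.arctan2(*(P[i]-P[i-1])[[1,0]]))),1) for i in range(len(P))], P.mean(0))
b=cv2.inRange(cv2.cvtColor(f["image"],cv2.COLOR_BGR2HSV),(0,0,0),(180,255,60)); b[:95]=0;b[140:]=0;b[:,:285]=0;b[:,345:]=0
for p,s in blobs(b): print("handle",p,s,on(f,p,.116))
r=cv2.minAreaRect(np.argwhere(b>0)[:,::-1].astype(np.float32)); print(r,[on(f,q,.116).round(4).tolist() for q in cv2.boxPoints(r)])
print("ball",on(f,(338,137),.075))
E
```

```text
[[356, 79], [378, 176], [295, 200], [265, 107]] [[0.4346, 0.0891, 0.092], [0.5258, 0.1142, 0.092], [0.5511, 0.0297, 0.092], [0.4594, 0.0035, 0.092]]
[0.0892, 0.0946, 0.0883, 0.0953] [106.2, 15.4, -73.3, -164.0] [0.49270421 0.0591165  0.092     ]
handle [314.9 115.3] [297, 103, 36, 26, 582] [0.46743969 0.05152854 0.116     ]
((314.8990783691406, 115.33027648925781), (17.43244171142578, 33.715484619140625), 73.3007583618164) [[0.4646, 0.0353, 0.116], [0.4565, 0.0634, 0.116], [0.4704, 0.0679, 0.116], [0.4787, 0.0394, 0.116]]
ball [0.48807795 0.07406502 0.075     ]
```

Call:
servo_tool(moves=[[[10,-1,0,0,0,0,55],[10,-1,0,0,0,0,55],[25,-3,0,0,0,0,55],[25,-3,0,0,0,-5.2,55],[0,0,0,0,0,-5.2,55],[0,0,0,0,0,-5.2,55],[0,0,0,0,0,0,55],[0,0,0,0,0,0,55]]])

```text
time: 40.67
tool_pos: [0.4684, 0.0524, 0.2428]
tool_rot: [0.0, -0.136, 0.991, -0.0]
contact_force: [0.2, -0.5, -0.2]
gripper_width: 0.645
grasp_force: 0.0
```

```bash
python3 - <<'E'
from h import *
go([.468,.052,.116],105.8)
E
```

```text
shift [  0.5  -0.3 126.8] yaw now 105.7 turn z -0.1151100449818756 axis z [ 0. -0. -1.] pos [0.4684 0.0524 0.2428] w 55.1 F [ 0.2 -0.5 -0.2] g 0.0 t 40.675
```

Call:
servo_tool(moves=[[[0,0,40,0,0,0,55],[0,0,40,0,0,0,55],[0,0,30,0,0,0,55],[0,0,17,0,0,0,55],[0,0,0,0,0,0,25],[0,0,0,0,0,0,20],[0,0,0,0,0,0,20],[0,0,0,0,0,0,20],[0,0,0,0,0,0,20]]])

```text
time: 41.8
tool_pos: [0.4691, 0.0524, 0.1167]
tool_rot: [0.001, -0.137, 0.991, -0.0]
contact_force: [-2.3, 0.2, 1.9]
gripper_width: 0.333
grasp_force: 59.8
```

Call:
servo_tool(moves=[[[-5.8,0,-5.2,0,0,0,20],[-5.8,0,-5.2,0,0,0,20],[-6.5,0,-4.3,0,0,0,20],[-6.5,0,-4.3,0,0,0,20],[-7,0,-3.3,0,0,0,20],[-7,0,-3.3,0,0,0,20]]])

```text
time: 42.55
tool_pos: [0.5057, 0.063, 0.1404]
tool_rot: [-0.001, -0.137, 0.991, -0.0]
contact_force: [0.9, -5.0, -14.9]
gripper_width: 0.333
grasp_force: 60.1
```

Call:
servo_tool(moves=[[[-7.5,0,-1.5,0,0,0,20],[-7.5,0,-1.5,0,0,0,20],[-7.7,0,-0.5,0,0,0,20],[-7.8,0,-0.5,0,0,0,20],[0,0,0,0,0,0,20]]])

```text
time: 43.18
tool_pos: [0.5366, 0.0718, 0.1469]
tool_rot: [0.002, -0.138, 0.99, 0.0]
contact_force: [-1.1, -3.5, -4.2]
gripper_width: 0.329
grasp_force: 60.1
```

```bash
python3 - <<'E'
from h import *
go([.468,.052,.116],105.8)
t=manip.grab_frame("scene")["image"]; w=manip.grab_frame("wrist")["image"]
a=cv2.resize(t[120:320,220:480],(520,400)); b=cv2.resize(w[100:300,200:460],(520,400))
cv2.imwrite("pics/s9.png",cv2.resize(np.vstack([a,b]),None,fx=.75,fy=.75))
E
```

```text
shift [71.5 -0.3 30.7] yaw now 105.8 turn z 0.009816799185742298 axis z [ 0.003  0.001 -1.   ] pos [0.5366 0.0718 0.1469] w 28.1 F [-1.1 -3.5 -4.2] g 60.1 t 43.175
```

View pics/s9.png

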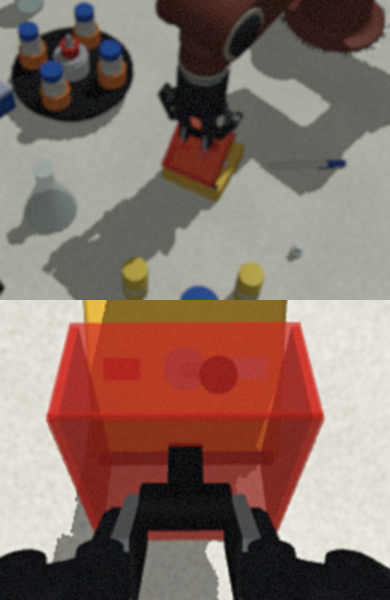

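The cover is following the gripped handle and is about 0.75 rad open. Continuing the arc.

Call:
servo_tool(moves=[[[-7.8,0,0,0,0,0,20],[-7.8,0,0.3,0,0,0,20],[-7.7,0,1,0,0,0,20],[-7.7,0,1.6,0,0,0,20],[-7.4,0,2.3,0,0,0,20],[-7.4,0,2.6,0,0,0,20],[0,0,0,0,0,0,20]]])

```text
time: 44.15
tool_pos: [0.5817, 0.0846, 0.1393]
tool_rot: [0.003, -0.137, 0.991, 0.001]
contact_force: [0.1, 2.3, 4.5]
gripper_width: 0.323
grasp_force: 58.7
```

Call:
servo_tool(moves=[[[-7,0,3.3,0,0,0,20],[-7,0,3.7,0,0,0,20],[-6.3,0,4.3,0,0,0,20],[-6.3,0,4.7,0,0,0,20],[0,0,0,0,0,0,20]]])

```text
time: 44.78
tool_pos: [0.6082, 0.0922, 0.1243]
tool_rot: [0.004, -0.137, 0.991, 0.001]
contact_force: [2.7, 2.8, 7.2]
gripper_width: 0.32
grasp_force: 58.5
```

Call:
servo_tool(moves=[[[-5.8,0,5,0,0,0,20],[-5.4,0,5.6,0,0,0,20],[0,0,0,0,0,0,20]]])

```text
time: 45.15
tool_pos: [0.6196, 0.0955, 0.1142]
tool_rot: [0.005, -0.137, 0.991, 0.001]
contact_force: [3.3, 3.6, 6.9]
gripper_width: 0.314
grasp_force: 58.5
```

Call:
servo_tool(moves=[[[0,0,0,0,0,0,40],[0,0,0,0,0,0,46],[0,0,0,0,0,0,46],[0,0,-30,0,0,0,46],[0,0,-50,0,0,0,46],[0,0,-40,0,0,0,20],[0,0,0,0,0,0,0],[0,0,0,0,0,0,0]]])

```text
time: 46.15
tool_pos: [0.6151, 0.0938, 0.2301]
tool_rot: [-0.001, -0.137, 0.991, 0.0]
contact_force: [-0.5, 0.0, -0.8]
gripper_width: 0.0
grasp_force: 0.0
```

```bash
python3 - <<'E'
from h import *
ex=np.array([np.cos(np.radians(15.8)),np.sin(np.radians(15.8)),0]);ey=np.array([-ex[1],ex[0],0]);O=np.array([.492,.0585,0])
go(O-.006*ex+.06*ey+[0,0,.24],105.8)
E
```

```text
shift [134.1  59.4  -9.8] yaw now 105.8 turn z -0.04853276731948597 axis z [-0.001 -0.    -1.   ] pos [0.6151 0.0938 0.2301] w 0.0 F [-0.5  0.  -0.8] g 0.0 t 46.15
```

Call:
servo_tool(moves=[[[34,14,0,0,0,0,0],[35,15,0,0,0,0,0],[35,15,0,0,0,0,0],[30,15,0,0,0,0,0],[0,0,0,0,0,0,0],[0,0,0,0,0,0,0]]])

```text
time: 46.9
tool_pos: [0.4705, 0.1142, 0.2298]
tool_rot: [-0.001, -0.137, 0.991, -0.0]
contact_force: [0.4, 0.3, 0.1]
gripper_width: 0.006
grasp_force: 0.0
```

```bash
python3 - <<'E'
from h import *
f=manip.grab_frame("wrist"); cv2.imwrite("pics/w10.png",f["image"]); go([.48,.116,.076],105.8)
ex=np.array([np.cos(np.radians(15.8)),np.sin(np.radians(15.8)),0]);ey=np.array([-ex[1],ex[0],0]);O=np.array([.492,.0585,0])
print(proj(f,O+.019*ey+[0,0,.075]),proj(f,O+[0,0,.04]))
E
```

```text
shift [ -9.5  -0.7 154.1] yaw now 105.7 turn z -0.05399047655092204 axis z [-0.001 -0.    -1.   ] pos [0.4709 0.1141 0.2302] w 0.1 F [-0.8 -0.2  0.1] g 0.0 t 46.95
[284.79090808 193.10626554] [272.48353649 185.7700215 ]
```

View pics/w10.png

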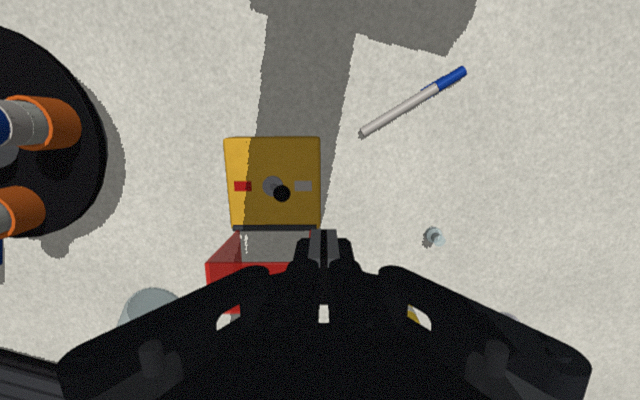

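The cover is open. The black ball is at (282,193), within 3 px of prediction and leaning toward the white mark. Descending beside it, then pushing toward −y.

Call:
servo_tool(moves=[[[0,0,45,0,0,0,0],[0,0,45,0,0,0,0],[0,0,40,0,0,0,0],[0,0,24,0,0,0,0],[0,-15,0,0,0,0,0],[0,-10,0,0,0,0,0],[0,-10,0,0,0,0,0],[0,-8,0,0,0,0,0],[0,0,0,0,0,0,0]]])

```text
time: 48.08
tool_pos: [0.4829, 0.072, 0.0776]
tool_rot: [0.001, -0.137, 0.991, -0.001]
contact_force: [0.1, 0.5, 0.5]
gripper_width: -0.001
grasp_force: 0.0
```

Call:
servo_tool(moves=[[[0,-5,0,0,0,0,0],[0,-5,0,0,0,0,0],[0,-4,0,0,0,0,0],[0,-4,0,0,0,0,0],[0,0,0,0,0,0,0]]])

```text
time: 48.7
tool_pos: [0.4856, 0.0593, 0.0764]
tool_rot: [-0.001, -0.137, 0.991, 0.005]
contact_force: [-5.0, 16.2, 2.5]
gripper_width: -0.003
grasp_force: 8.6
```

Stopped by 17 N at about the expected end stop. Backing off and checking.

Call:
servo_tool(moves=[[[0,10,0,0,0,0,0],[0,30,0,0,0,0,0],[0,25,0,0,0,0,0],[0,0,-50,0,0,0,0],[0,0,-50,0,0,0,0],[0,0,-54,0,0,0,0],[0,0,0,0,0,0,0],[0,0,0,0,0,0,0]]])

```text
time: 49.7
tool_pos: [0.4693, 0.1178, 0.2305]
tool_rot: [-0.0, -0.137, 0.991, -0.0]
contact_force: [0.6, 0.5, -1.1]
gripper_width: -0.002
grasp_force: 0.0
```

```bash
python3 - <<'E'
from h import *
f=manip.grab_frame("wrist")
ex=np.array([np.cos(np.radians(15.8)),np.sin(np.radians(15.8)),0]);ey=np.array([-ex[1],ex[0],0]);O=np.array([.492,.0585,0])
for s in(1,-1): print("exp",proj(f,O+s*.019*ey+[0,0,.075]))
b=cv2.inRange(cv2.cvtColor(f["image"],cv2.COLOR_BGR2HSV),(0,0,0),(180,255,45)); b[:150]=0; b[222:]=0; b[:,:215]=0; b[:,335:]=0
for p,s in blobs(b,20): print(p,s)
H=O+.05*ex
for th in (1.55,1.6,1.65,1.7):
  P=H+(-.075*np.cos(th)+.072*np.sin(th))*ex; P[2]=.042+.075*np.sin(th)+.072*np.cos(th); print(th,P)
go([.6196,.0955,.23],105.8)
E
```

```text
exp [281.33118458 192.85715877]
exp [245.00550139 192.86132801]
[245.1 192.5] [237, 185, 17, 16, 206]
1.55 [0.60787493 0.0912893  0.11848101]
1.6 [0.61146828 0.09230611 0.11486565]
1.65 [0.61488327 0.09327246 0.11106817]
1.7 [0.61811137 0.09418592 0.10709806]
shift [-139.1  -62.4   -0.9] yaw now 105.7 turn z -0.05011939177254021 axis z [-0.002 -0.001 -1.   ] pos [0.4688 0.1178 0.2294] w 0.1 F [-0.2 -0.7  0.2] g 0.0 t 49.75
```

The ball is now at (245.1,192.5) against an expected "on" position of (245.0,192.9), so the toggle is on. Regripping the handle to close the cover.

Call:
servo_tool(moves=[[[-36,-15,0,0,0,0,0],[-36,-16,0,0,0,0,20],[-36,-16,0,0,0,0,50],[-28,-15,0,0,0,0,50],[0,0,0,0,0,0,50],[0,0,0,0,0,0,50],[0,0,0,0,0,0,50]]])

```text
time: 50.62
tool_pos: [0.6161, 0.0956, 0.2303]
tool_rot: [-0.001, -0.137, 0.991, 0.0]
contact_force: [-0.1, 0.4, 0.2]
gripper_width: 0.584
grasp_force: 0.0
```

Call:
servo_tool(moves=[[[0,0,40,0,0,0,50],[0,0,40,0,0,0,50],[0,0,26,0,0,0,50],[0,0,10,0,0,0,50],[0,0,0,0,0,0,50],[0,0,0,0,0,0,25],[0,0,0,0,0,0,20],[0,0,0,0,0,0,20],[0,0,0,0,0,0,20],[0,0,0,0,0,0,20]]])

```text
time: 51.88
tool_pos: [0.6189, 0.0954, 0.1167]
tool_rot: [0.002, -0.137, 0.991, -0.0]
contact_force: [3.6, -0.4, 5.8]
gripper_width: 0.316
grasp_force: 59.3
```

Call:
servo_tool(moves=[[[5.5,0,-5.5,0,0,0,20],[5.7,0,-5.2,0,0,0,20],[6.2,0,-4.7,0,0,0,20],[6.5,0,-4.3,0,0,0,20],[6.8,0,-3.7,0,0,0,20],[7.1,0,-3.3,0,0,0,20],[7.3,0,-2.7,0,0,0,20],[7.5,0,-2.2,0,0,0,20],[7.6,0,-1.6,0,0,0,20],[7.8,0,-1,0,0,0,20],[7.8,0,-0.3,0,0,0,20],[7.8,0,0,0,0,0,20]]])

```text
time: 53.38
tool_pos: [0.5373, 0.0721, 0.1495]
tool_rot: [0.001, -0.137, 0.991, -0.001]
contact_force: [1.6, -5.0, 0.1]
gripper_width: 0.32
grasp_force: 99.0
```

Call:
servo_tool(moves=[[[7.7,0,0.8,0,0,0,20],[7.7,0,1.2,0,0,0,20],[7.5,0,1.9,0,0,0,20],[7.5,0,2.4,0,0,0,20],[7.2,0,3,0,0,0,20],[7,0,3.5,0,0,0,20],[6.6,0,4.1,0,0,0,20],[6.4,0,4.5,0,0,0,20],[0,0,0,0,0,0,20]]])

```text
time: 54.5
tool_pos: [0.4825, 0.0562, 0.1331]
tool_rot: [0.001, -0.138, 0.99, -0.002]
contact_force: [-9.3, -3.9, 24.7]
gripper_width: 0.32
grasp_force: 79.7
```

Call:
servo_tool(moves=[[[5,0,5,0,0,0,20],[5,0,5,0,0,0,20],[2,0,5,0,0,0,20],[0,0,0,0,0,0,20]]])

```text
time: 55.0
tool_pos: [0.4678, 0.0521, 0.1176]
tool_rot: [-0.004, -0.138, 0.99, -0.002]
contact_force: [-24.3, -10.4, 34.1]
gripper_width: 0.317
grasp_force: 111.1
```

Call:
servo_tool(moves=[[[-1.5,0,0,0,0,0,45],[0,0,0,0,0,0,50],[0,0,0,0,0,0,50],[0,0,-30,0,0,0,50],[0,0,-40,0,0,0,0],[0,0,0,0,0,0,0],[0,0,0,0,0,0,0],[0,0,0,0,0,0,0]]])

```text
time: 56.0
tool_pos: [0.4701, 0.0543, 0.1811]
tool_rot: [-0.002, -0.137, 0.991, 0.0]
contact_force: [-0.7, 0.3, -0.4]
gripper_width: 0.002
grasp_force: 0.0
```

Call:
servo_tool(moves=[[[0,0,25,0,0,0,0],[0,0,15,0,0,0,0],[0,0,6,0,0,0,0],[0,0,4,0,0,0,0],[0,0,4,0,0,0,0]]])

```text
time: 56.62
tool_pos: [0.4702, 0.0539, 0.1349]
tool_rot: [-0.004, -0.137, 0.991, -0.0]
contact_force: [-29.2, -0.8, 51.9]
gripper_width: -0.003
grasp_force: 25.8
```

The fingertips stopped on the handle at z ≈ 0.121, where the shut height is 0.122. Retreating and doing a final check.

Call:
servo_tool(moves=[[[0,0,-30,0,0,0,0],[0,0,-50,0,0,0,0],[0,0,-50,0,0,0,0],[-35,30,0,0,0,0,0],[-35,30,0,0,0,0,0],[0,0,0,0,0,0,0],[0,0,0,0,0,0,0],[0,0,0,0,0,0,0]]])

```text
time: 57.62
tool_pos: [0.5218, 0.1302, 0.2587]
tool_rot: [-0.0, -0.137, 0.991, -0.0]
contact_force: [-0.3, 0.2, 0.1]
gripper_width: -0.002
grasp_force: 0.0
```

```bash
python3 - <<'E'
from h import *
go([.47,.054,.25],105.8)
w=manip.grab_frame("wrist")["image"]; t=manip.grab_frame("top"); s=manip.grab_frame("scene")
for p,_ in blobs(mask(t,"blue"),60): print("top",p,on(t,p,.128).round(3))
m=mask(t,"red2")|mask(t,"red")
for p,q in blobs(m,30): print(p,q,on(t,p,.113).round(3))
a=cv2.resize(s["image"][120:330,200:480],(560,420)); cv2.imwrite("pics/fin.png",cv2.resize(np.vstack([a,cv2.resize(w,(560,350))]),(436,600)))
E
```

```text
shift [ 70.5 -59.3   8.7] yaw now 105.7 turn z -0.09499394304090458 axis z [-0.001 -0.    -1.   ] pos [0.5218 0.1302 0.2587] w -0.2 F [-0.3  0.2  0.1] g 0.0 t 57.625
top [232.8 142.5] [0.733 0.256 0.128]
top [379.5 182. ] [ 0.593 -0.213  0.128]
top [413.3 192.3] [ 0.557 -0.32   0.128]
top [369.6 215.8] [ 0.485 -0.178  0.128]
top [404.2 226.1] [ 0.45  -0.286  0.128]
[295.9 203.3] [283, 199, 24, 11, 73] [0.532 0.056 0.113]
[389.9 204.4] [385, 200, 11, 10, 41] [ 0.522 -0.247  0.113]
[300.2 215.5] [292, 209, 18, 14, 111] [0.492 0.043 0.113]
[286.4 219.6] [284, 215, 6, 9, 30] [0.48  0.088 0.113]
```

View pics/fin.png

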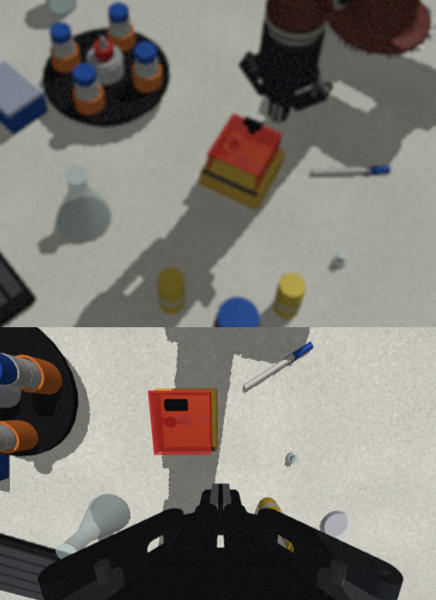

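The final view shows four vessels in the cups, the nut on the hub, the cover shut with the toggle toward the red mark (lower picture, about (172,422)), and the arm clear of everything.

```bash
python3 -c "
from plant import manip
print(manip.job_done())"
```

```text
the job is handed in; nothing more can be done
None
```

I handed the job in at about 58 s: all four vessels are in their own cups, the push nut is down on the hub, the toggle is on and the cover is shut; no verdict came back.

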